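# Reset a fridge alarm behind a push-latch cover

## Task

One of the two lamps on the fridge alarm console is red. Press the blue cover to pop it open, press the key in line with the red lamp all the way down, then push the cover over and press it in until it latches flush again. Use the fingertips only: leave the other key alone, and pick up or shift nothing else on the desk.

Things in the scene. Friction and masses are not known exactly. Their poses are not given: they have to be found in the camera images.
- console: fridge alarm console, white desk-top case, fixed: 200 mm deep (its x, pointing away from the operator), 320 mm wide (y); origin at the centre of its underside. Deck 75 mm high; a display pod (x +43 to +98 mm) rises to 132 mm along the rear. A pocket in the front of the deck (floor at z 46, front sill at z 64) holds two yellow keys, hidden below the shut blue cover
- cover (a joint): angle of the blue cover, rad: 0 shut and latched; 1.45 open, nearly upright (stop); -0.06 pressed in to its stop. Push-push latch: press the pad about 3 mm in, to the stop (2 to 3 N), and let go: a damped spring swings it open in about 1.5 s. To shut: push its outer face, then turned away from the operator, over to the operator and down (1 N), press to the stop, let go. A part press does nothing
- cover_pad (a point): centre of the white ribbed press pad on the cover's outer face; moves with the cover, 50 mm from the hinge. Shut, it lies at x -80, y -50, z 78.5 mm in the console's frame. The cover is 63 mm from hinge to free edge (the edge nearest the operator when shut), 156 mm wide, 3.5 mm thick, with an 8 mm lip down its free edge
- cover_hinge (a point): middle of the cover's hinge line, at x -30, y -50, z 75 mm in the console's frame and parallel to its y; does not move. Open, the cover's free edge stands about 138 mm above the table, just in front of this line; there is room behind it (up to the pod at x +43 mm) for a fingertip above the lamps
- key_left (a joint): travel of the left key (+y side of the console) in m: 0 up, 0.0045 fully down; sprung, 4 N at the bottom, rises by itself
- key_right (a joint): travel of the right key (-y side) in m: 0 up, 0.0045 fully down; sprung, 4 N at the bottom, rises by itself
- key_left_top (a point): centre of the top of the left key, yellow, round, 28 mm across, in a black collar 38 mm across; at x -74, y -12 mm in the console's frame, 69 mm above the table when up (6 mm below the deck)
- key_right_top (a point): centre of the top of the right key, like the left one; at x -74, y -88 mm in the console's frame, 69 mm above the table when up
- lamp_red: red lamp of the fridge in alarm, a dome 24 mm across and 12 mm high (top at z 87 mm) on the deck just behind the cover; origin at its foot. It stands behind the left or the right key (console x -5, y -12 or -88 mm), 69 mm straight behind that key: this key is the one to press
- lamp_green: green lamp of the other fridge, same size, behind the other key; origin at its foot
- gel: bystander: hand-gel bottle with a blue cap, 54 mm across, 135 mm tall; origin at the centre of its foot
- tube_rack: bystander: white rack with capped sample tubes, 120 x 56 mm, 90 mm tall; origin at the centre of its foot
- marker: bystander: marker pen lying flat, 135 mm long, 10 mm thick; origin at the centre of its underside
- notes: bystander: yellow block of note paper, 76 x 76 x 22 mm; origin at the centre of its underside
- logger: bystander: small white temperature logger lying on the left part of the console's deck, 70 x 46 x 18 mm; origin at the centre of its underside

How it is judged:
By the outcome, as a careful person would: the job done as asked, in the order asked, and still so for the second after the job is handed in, with the robot touching nothing.
It also fails if it takes over 48 s, if anything falls off the work surface, if the arm or the gripper's body presses on something with over 40 N, if the wrist force passes 120 N, or if a joint passes its speed limit or range.

## Robot

A 6-joint arm with a two-finger parallel gripper is mounted at the origin on the work surface. World frame = base frame: x ahead of the robot, y to its left, z up, the work surface at z = 0. Lengths are in m, angles in degrees, forces in N, time in s.
With the tool pointing down it reaches from about 0.275 to 0.775 m from the base axis. Payload 14.6 kg.
Tool frame: the origin (TCP) lies midway between the tips of the shut fingers; the grasp point (between the pads) lies 19 mm behind it (ctrl.grasp_offset is the distance from the TCP to the grasp point, in m); y points along the fingers, x is the direction in which the jaws open and shut, and the axes are right-handed (so a half turn about y gives the same grasp; the last joint's range is limited). The gripper opens to 85 mm and grips with 20 to 120 N. Pads are 22 mm wide; open, the fingers measure 114 mm over their backs; the gripper's body (76 mm by 85 mm) begins 54 mm behind the grasp point. The pads swing forward as they close: fully open they stand 13 mm farther back than shut.
Start: joints at [62.836, 15.075, -2.767, 72.158, 0, 81.102], TCP at [0.165, 0.499, 0.211] pointing down, gripper open.
Joint ranges: [-151.79, 151.79], [-50.71, 97.33], [-67.44, 78.34], [-121.81, 120.89], [-77.56, 73.72], [-180, 180]. Speed limits (degrees/s): [108.29, 108.29, 147.25, 159.86, 180, 180].

## Interface

Orientations are given as [roll, pitch, yaw] about the fixed x, y, z axes, in that order (R = Rz(yaw) Ry(pitch) Rx(roll)).
In Python, from bench import status, viewer, ctrl gives the robot as it stands.
- The arm moves only by the shell command python3 -m handwheel 'ROWS' [OPENING] [FORCE]. ROWS is JSON, a list of rows, each a list of 6 numbers: the shift along the tool's x, y, z in cm, then the turn, a rotation vector about the tool's x, y, z in degrees. In form: [[dx, dy, dz, rx, ry, rz], ...]. A call has 1 to 12 rows; each row is the pose to reach, as a shift and turn from the pose commanded when the call began, along the tool's axes at that moment; what a row does not reach only later rows make up. A row lasts 1/12 s, in which the tool goes at most 41.7 mm and 7.16 degrees, less where a joint would pass 70% of its speed; a pose out of reach is approached as far as the arm can. A call with a gripper value outside its range is refused whole. OPENING is the closure, from 0 (fully open) to 1 (shut), set as the call begins (- or left out, the last holds). The fingers move at their own pace and stop on an object; FORCE is the grip in N (left out, the last holds). Time passes only in rows, so rows that repeat a pose let the fingers close. It gives the time, the measured TCP pose, the force and the opening at its end, in the units of the state.
- status.read_state(): the state, without advancing time (a new reading comes with each control period).
- viewer.read_camera(name): name is "scene" or "top"; returns a dict with "image" (384x512x3 uint8, blue, green, red), "camera_matrix" (3x3 intrinsics, pixels), "R" (3x3) and "t" (3): a world point X has camera coordinates R X + t. Camera axes: x right, y down, z forward; pixel columns grow to the right and rows downward; lengths in m; the calibration is good to about 2 mm. A picture is of the moment at which its call begins. There is no depth.
- ctrl.finish_job(): hands the job in, once; it reports no verdict.
The state is a dict: "clock": time; "qpos": joint angles; "joint_vel": joint speeds; "joint_efforts": joint torques, N m; "ee_pos": TCP position; "eef_rot": TCP orientation; "ft_force": force on the tool from outside, world axes, zero at the start; "moment": the same for the moment, N m; "grip_width": finger opening in m.
Only numpy, scipy, OpenCV 4.12 (cv2) and the standard library are available. Lean on these libraries where they do the work, as an engineer would, in place of code of your own. Each camera call takes 0.05 s, during which the arm holds its last target.

## Working session

There is one attempt and no reset: what is moved stays moved. The work goes in short steps, Python scripts to look and compute and a shell command to move; the robot and the scene stay as the last step left them, time stands still between calls to the robot, and variables do not carry over. Pictures are saved under pics/ and viewed, and the job is handed in when it is done.

```bash
mkdir -p pics; ls; python3 - <<'E'
from bench import status, viewer, ctrl
import cv2
print(status.read_state())
for n in("scene","top"):
    d=viewer.read_camera(n); cv2.imwrite(f"pics/{n}0.png",d["image"]); print(n,d["camera_matrix"],d["R"],d["t"])
E
```

```text
pics
{'clock': 0.0, 'qpos': array([ 6.28355536e+01,  1.50983212e+01, -2.80409188e+00,  7.21574621e+01,
       -1.27858413e-03,  8.11012984e+01]), 'joint_vel': array([-0.03997159, -0.00240689, -0.0349385 , -0.02673355,  0.07485873,
        0.01821588]), 'joint_efforts': array([-2.73011765e-04, -6.37631822e+01,  3.84574199e+01,  1.36398361e-02,
       -2.93671246e-05, -7.83673926e-06]), 'ee_pos': array([0.16442977, 0.49827695, 0.21042764]), 'eef_rot': array([-8.99920012e+01,  5.93522946e-02,  7.17342600e+01]), 'ft_force': array([ 0.0197088 ,  0.85201398, -0.09513039]), 'moment': array([-0.00174096, -0.00862335,  0.05023718]), 'grip_width': 0.08540062104017009}
scene [[348.1084992    0.         267.1418751 ]
 [  0.         348.1084992  192.34595471]
 [  0.           0.           1.        ]] [[ 0.69302977  0.72075764 -0.01477023]
 [ 0.59643651 -0.58475894 -0.54983677]
 [-0.40493607  0.37224375 -0.83514153]] [-0.41668137 -0.24862192  1.05362899]
top [[467.2497056    0.         265.91571698]
 [  0.         467.2497056  187.96691269]
 [  0.           0.           1.        ]] [[-0.01765757 -0.99975615 -0.01326076]
 [-0.99343533  0.01904209 -0.11279911]
 [ 0.11302412  0.01118195 -0.99352932]] [0.10512001 0.55934447 1.26090119]
```

View pics/scene0.png

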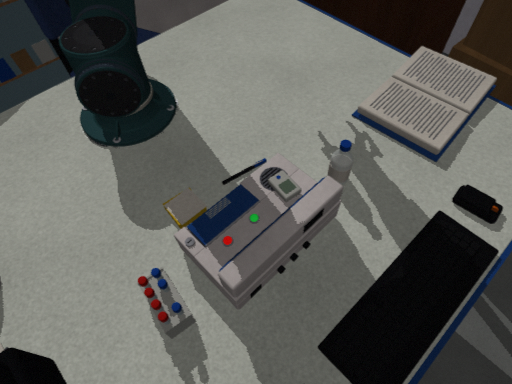

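View pics/top0.png

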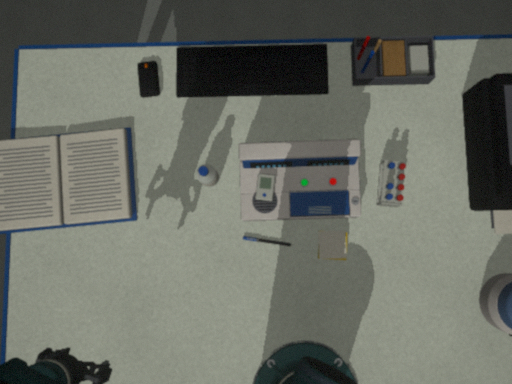

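The red lamp is at top (333,182) and scene (228,241). It is on the console's right (-y), so I need the right key. The green lamp is at top (304,182). The blue cover spans about (290-350, 190-216) in the top view.

```bash
cat > h.py <<'E'
import numpy as np, cv2
from bench import status, viewer, ctrl
def mask(im,c,box):
    h=cv2.cvtColor(im,cv2.COLOR_BGR2HSV); 
    if c=='red': m=((h[...,0]<8)|(h[...,0]>172))
    if c=='green': m=(h[...,0]>45)&(h[...,0]<80)
    if c=='blue': m=(h[...,0]>100)&(h[...,0]<130)
    m=m&(h[...,1]>(150 if c!='blue' else 130))&(h[...,2]>(100 if c!='blue' else 40))
    o=np.zeros(m.shape,np.uint8); x0,y0,x1,y1=box; o[y0:y1,x0:x1]=m[y0:y1,x0:x1]*255
    return o
def ray(d,uv):
    k=np.linalg.inv(d["camera_matrix"])@[uv[0],uv[1],1]; return -d["R"].T@d["t"], d["R"].T@k
def plane(d,uv,z):
    o,r=ray(d,uv); return o+r*(z-o[2])/r[2]
def tri(ds,uvs):
    A=[];b=[]
    for d,uv in zip(ds,uvs):
        o,r=ray(d,uv); r=r/np.linalg.norm(r); P=np.eye(3)-np.outer(r,r); A.append(P);b.append(P@o)
    return np.linalg.solve(sum(A),sum(b))
def cen(m):
    M=cv2.moments(m,True); return (M['m10']/M['m00'],M['m01']/M['m00']),M['m00']
E
python3 - <<'E'
from h import *
s=viewer.read_camera("scene");t=viewer.read_camera("top")
P={}
for c in('red','green'):
    a,n=cen(mask(s['image'],c,(215,205,270,255))); b,m=cen(mask(t['image'],c,(295,172,342,190)))
    P[c]=tri([s,t],[a,b]); print(c,a,n,b,m,P[c],plane(s,a,.082),plane(t,b,.082))
d=P['green']-P['red'];print(np.linalg.norm(d[:2]),np.degrees(np.arctan2(-d[0],d[1])))
for n,D,box in(('s',s,(180,170,262,250)),('t',t,(280,186,356,222))):
    m=mask(D['image'],'blue',box);m=cv2.morphologyEx(m,cv2.MORPH_CLOSE,np.ones((9,9)))
    cs=max(cv2.findContours(m,0,2)[0],key=cv2.contourArea)
    w=np.array([plane(D,p[0],.0785)[:2] for p in cs],np.float32)
    print(n,cv2.minAreaRect(w), cv2.boundingRect(cs))
    x,y,ww,hh=(170,140,190,160) if n=='s' else (230,130,140,130)
    cv2.imwrite(f"pics/{n}1.png",cv2.resize(D['image'][y:y+hh,x:x+ww],None,fx=3.7,fy=3.7,interpolation=cv2.INTER_CUBIC))
E
```

```text
red (227.1818181818182, 239.95454545454547) 66.0 (332.5405405405405, 180.9189189189189) 37.0 [ 0.57132046 -0.08451469  0.07690848] [ 0.57323328 -0.08620482  0.082     ] [ 0.57100692 -0.08331421  0.082     ]
green (253.6909090909091, 217.38181818181818) 55.0 (303.97058823529414, 181.85294117647058) 34.0 [ 0.57026926 -0.00825335  0.07651181] [ 0.5723258  -0.01068839  0.082     ] [ 0.56997177 -0.00733161  0.082     ]
0.07626858444748537 0.7897256710719519
s ((0.5157134532928467, -0.04959701746702194), (0.06042588874697685, 0.1547376811504364), 0.44273966550827026) (188, 185, 70, 60)
t ((0.5131340622901917, -0.047038592398166656), (0.15107110142707825, 0.058565445244312286), 88.94451141357422) (291, 192, 58, 23)
```

```bash
python3 - <<'E'
from scipy.spatial.transform import Rotation as R
from bench import status
print(R.from_euler('xyz',status.read_state()['eef_rot'],degrees=True).as_matrix().round(3))
E
```

```text
[[ 0.313 -0.    -0.95 ]
 [ 0.95  -0.001  0.313]
 [-0.001 -1.     0.   ]]
```

Lamp spacing measures 76.3 mm (76 expected) and the cover rectangle 155x60 mm, so the console yaw is about 0.8° and its origin about (0.576, 0.003). That puts the pad near (0.497, -0.048) and the right key near (0.503, -0.086). Next I move toward the pad and shut the fingers.

```bash
python3 -m handwheel '[[-43.2,0,-43.3,0,-19,0],[-43.2,0,-43.3,0,-19,0],[-43.2,0,-43.3,0,-19,0],[-43.2,0,-43.3,0,-19,0],[-43.2,0,-43.3,0,-19,0],[-43.2,0,-43.3,0,-19,0],[-43.2,0,-43.3,0,-19,0],[-43.2,0,-43.3,0,-19,0],[-43.2,0,-43.3,0,-19,0],[-43.2,0,-43.3,0,-19,0],[-43.2,0,-43.3,0,-19,0],[-43.2,0,-43.3,0,-19,0]]' 1 40; python3 - <<'E'
from bench import status
s=status.read_state();print(s)
E
```

```text
clock: 1.2
ee_pos: [0.3869, 0.0571, 0.2111]
eef_rot: [-90.0, -0.0, 90.7]
ft_force: [1.0, 1.5, 0.6]
grip_width: -0.0002
{'clock': 1.2, 'qpos': array([-3.59003346e+00,  1.86080267e+00, -1.90398504e+01,  6.90704750e+01,
        3.16001575e-03, -4.31060596e+00]), 'joint_vel': array([-67.01888515,  14.05073375,  14.44028476,   0.259538  ,
        -0.07260303, -66.46957733]), 'joint_efforts': array([ 13.38422388, -47.56645918,  34.90273476,   0.69206005,
        -0.20065451,   2.29025155]), 'ee_pos': array([0.38690218, 0.05710231, 0.2110674 ]), 'eef_rot': array([-9.00290278e+01, -9.80963476e-04,  9.07205735e+01]), 'ft_force': array([1.0496543 , 1.52068488, 0.6448197 ]), 'moment': array([ 0.02761038, -0.01031929,  0.01686164]), 'grip_width': -0.00016718500197671708}
```

```bash
python3 -m handwheel '[[-3.5,1,-2,0,0,0],[-6,3,-4,0,0,0],[-6,5,-5,0,0,0],[-6,5,-5,0,0,0],[-6,5,-5,0,0,0],[-6,5,-5,0,0,0],[-6,5,-5,0,0,0]]'; python3 - <<'E'
from h import *
print(status.read_state())
E
```

```text
clock: 1.78
ee_pos: [0.4372, 0.0005, 0.162]
eef_rot: [-90.1, 0.0, 90.8]
ft_force: [-0.1, 0.5, 0.7]
grip_width: -0.0
{'clock': 1.7833, 'qpos': array([-1.06335902e+01,  7.77308572e+00, -2.01813912e+01,  6.19714879e+01,
        1.63978654e-03, -1.14402772e+01]), 'joint_vel': array([ 0.03243413, -0.099477  , -0.05211571, -0.42351776, -0.05455794,
       -0.01139125]), 'joint_efforts': array([-5.93143478e-01, -4.85509908e+01,  3.64317548e+01, -2.90692042e-03,
       -8.77137878e-03,  3.91921247e-03]), 'ee_pos': array([0.43716169, 0.00054981, 0.16203736]), 'eef_rot': array([-9.00728895e+01,  1.30774087e-02,  9.08066797e+01]), 'ft_force': array([-0.11925234,  0.5327867 ,  0.73988858]), 'moment': array([ 0.03566682, -0.00323265, -0.00620713]), 'grip_width': -1.2057665491685611e-05}
```

```bash
python3 -m handwheel '[[-2.4,2,-2.9,0,0,0],[-4.9,4,-5.9,0,0,0],[-4.9,6.5,-5.9,0,0,0],[-4.9,6.5,-5.9,0,0,0],[-4.9,6.5,-5.9,0,0,0],[-4.9,6.5,-5.9,0,0,0]]'; python3 - <<'E'
from h import *
s=viewer.read_camera("scene");t=viewer.read_camera("top")
cv2.imwrite("pics/c2.png",np.hstack([cv2.resize(s['image'][100:300,130:330],(400,400)),cv2.resize(t['image'][110:260,230:380],(400,400))]))
print(status.read_state()['ee_pos'])
E
```

```text
clock: 2.28
ee_pos: [0.4967, -0.0476, 0.0975]
eef_rot: [-90.1, 0.0, 90.8]
ft_force: [-0.1, 0.3, -0.4]
grip_width: -0.0001
[ 0.49721848 -0.04781382  0.09772119]
```

View pics/c2.png

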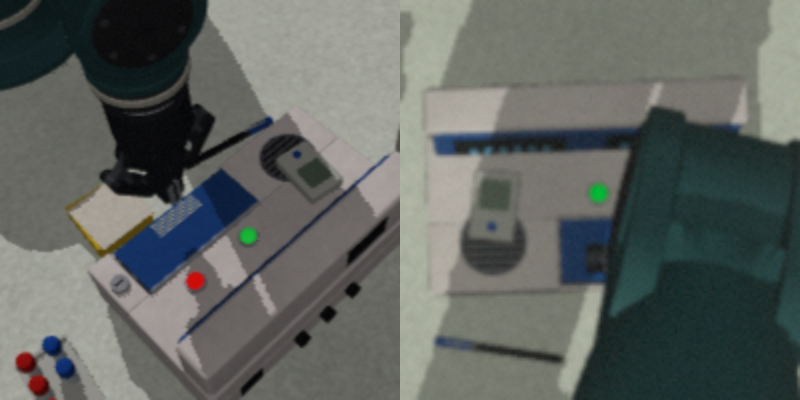

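The fingertip is over the white ribbed pad, at composite left (178,195), clear of both lamps. Now I'll press down in small steps.

```bash
python3 -m handwheel '[[0,0.8,0,0,0,0],[0,1.5,0,0,0,0],[0,1.7,0,0,0,0],[0,1.7,0,0,0,0]]';python3 -m handwheel '[[0,0.2,0,0,0,0],[0,0.2,0,0,0,0]]'; python3 -m handwheel '[[0,0.2,0,0,0,0],[0,0.2,0,0,0,0]]'
```

```text
clock: 2.72
ee_pos: [0.4964, -0.0481, 0.0782]
eef_rot: [-89.9, -0.0, 90.7]
ft_force: [-0.9, 0.2, 0.3]
grip_width: 0.0003
clock: 2.88
ee_pos: [0.4969, -0.0484, 0.0767]
eef_rot: [-90.0, -0.0, 90.7]
ft_force: [-0.1, 0.5, -0.1]
grip_width: 0.0001
clock: 3.05
ee_pos: [0.4969, -0.0484, 0.0747]
eef_rot: [-90.0, -0.0, 90.7]
ft_force: [-0.4, -2.0, 0.4]
grip_width: -0.0
```

```bash
python3 -m handwheel '[[0,0.1,0,0,0,0],[0,0.1,0,0,0,0]]';python3 -m handwheel '[[0,0.1,0,0,0,0],[0,0.1,0,0,0,0]]'
```

```text
clock: 3.22
ee_pos: [0.497, -0.0484, 0.0738]
eef_rot: [-90.0, -0.0, 90.7]
ft_force: [-0.2, 0.1, 0.2]
grip_width: -0.0
clock: 3.38
ee_pos: [0.497, -0.0484, 0.0728]
eef_rot: [-90.0, 0.0, 90.7]
ft_force: [0.1, -0.0, -0.3]
grip_width: 0.0003
```

```bash
python3 - <<'E'
from h import *
s=viewer.read_camera("scene")
cv2.imwrite("pics/c3.png",cv2.resize(s['image'][140:290,160:310],(600,600),interpolation=cv2.INTER_CUBIC))
print(status.read_state())
E
```

```text
{'clock': 3.4333, 'qpos': array([-1.49158533e+01,  1.75321153e+01, -2.19679928e+01,  5.05049454e+01,
       -1.53726641e-04, -1.56501380e+01]), 'joint_vel': array([-0.0166324 , -0.14743251,  0.07788076,  0.1544462 , -0.07403309,
        0.08512463]), 'joint_efforts': array([-6.38267695e-03, -6.24176359e+01,  3.31974721e+01, -6.52612466e-02,
       -2.74753056e-04,  6.99033876e-05]), 'ee_pos': array([ 0.49695119, -0.04834514,  0.07285096]), 'eef_rot': array([-8.99950923e+01, -1.21522624e-03,  9.07342846e+01]), 'ft_force': array([-1.37761773,  0.51917297,  0.26608804]), 'moment': array([0.0251922 , 0.04600893, 0.03269725]), 'grip_width': 7.197176115953466e-05}
```

View pics/c3.png

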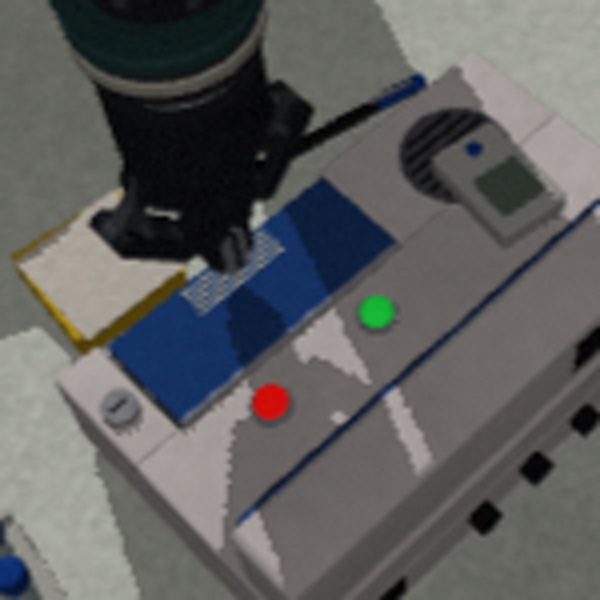

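The tip is at the pad with no contact force yet, so I continue in 1 mm steps.

```bash
for i in 1 2; do python3 -m handwheel '[[0,0.1,0,0,0,0],[0,0.1,0,0,0,0]]' | grep -E 'ee_pos|ft_'; done
```

```text
ee_pos: [0.4969, -0.0484, 0.0718]
ft_force: [0.2, -0.4, -0.3]
ee_pos: [0.4969, -0.0483, 0.0708]
ft_force: [1.7, -0.6, -0.2]
```

```bash
python3 - <<'E'
from h import *
s=viewer.read_camera("scene")
p=status.read_state()['ee_pos']
im=cv2.resize(s['image'][170:230,180:260],(800,600),interpolation=cv2.INTER_CUBIC)
def pr(X):
    c=s['R']@X+s['t']; u=s['camera_matrix']@c; return u[:2]/u[2]
for X,c in((p,(0,0,255)),(np.array([p[0],p[1],.0785]),(0,255,0)),(p+[0.011,0,0],(0,255,255))):
    u=(pr(X)-[180,170]+.5)*10; print(u); cv2.circle(im,tuple(int(v) for v in u),4,c,-1)
cv2.imwrite("pics/c4.png",im)
E
```

```text
[390.58974498 394.98718103]
[386.01868314 377.23943171]
[422.20970274 425.57843071]
```

View pics/c4.png

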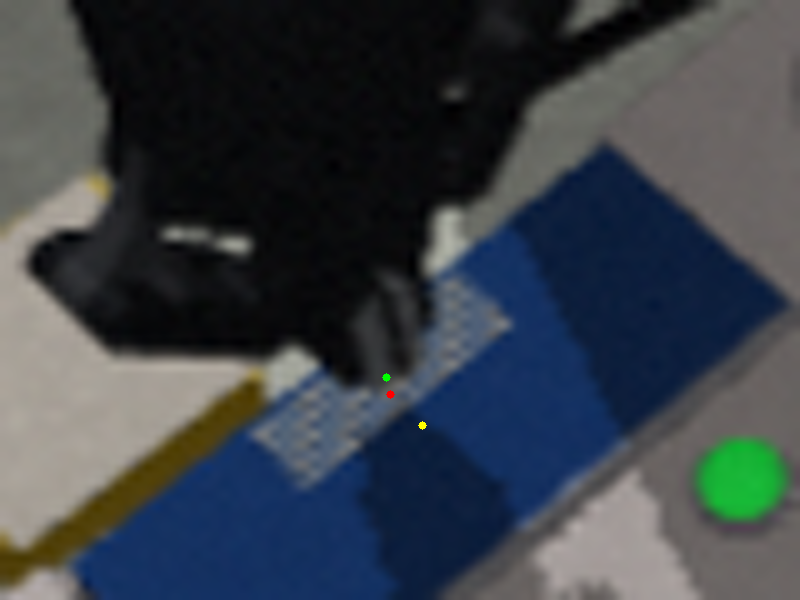

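```bash
python3 -m handwheel '[[0,0.1,0,0,0,0],[0,0.1,0,0,0,0]]' | grep -E 'ee_pos|ft_'; python3 -m handwheel '[[0,0.1,0,0,0,0],[0,0.1,0,0,0,0]]' | grep -E 'ee_pos|ft_'
```

```text
ee_pos: [0.4969, -0.0484, 0.0697]
ft_force: [0.7, -1.1, 0.2]
ee_pos: [0.497, -0.0484, 0.0688]
ft_force: [-0.7, -0.3, 1.5]
```

```bash
python3 -m handwheel '[[0,0.1,0,0,0,0],[0,0.1,0,0,0,0]]' | grep -E 'ee_pos|ft_'; python3 -m handwheel '[[0,0.1,0,0,0,0],[0,0.1,0,0,0,0]]' | grep -E 'ee_pos|ft_'
```

```text
ee_pos: [0.4969, -0.0483, 0.0677]
ft_force: [-0.4, -0.7, -1.0]
ee_pos: [0.4969, -0.0483, 0.0667]
ft_force: [0.0, 1.1, -0.3]
```

```bash
python3 - <<'E'
from h import *
s=viewer.read_camera("scene")
im=cv2.resize(s['image'][170:230,180:260],(800,600),interpolation=cv2.INTER_CUBIC)
im=cv2.convertScaleAbs(im,alpha=1.8)
cv2.imwrite("pics/c5.png",im); print(status.read_state()['qpos'],status.read_state()['grip_width'])
E
```

```text
[-1.49173920e+01  1.78580051e+01 -2.25510687e+01  4.95967831e+01
 -1.04262045e-03 -1.56498791e+01] -0.00023391271422040213
```

View pics/c5.png

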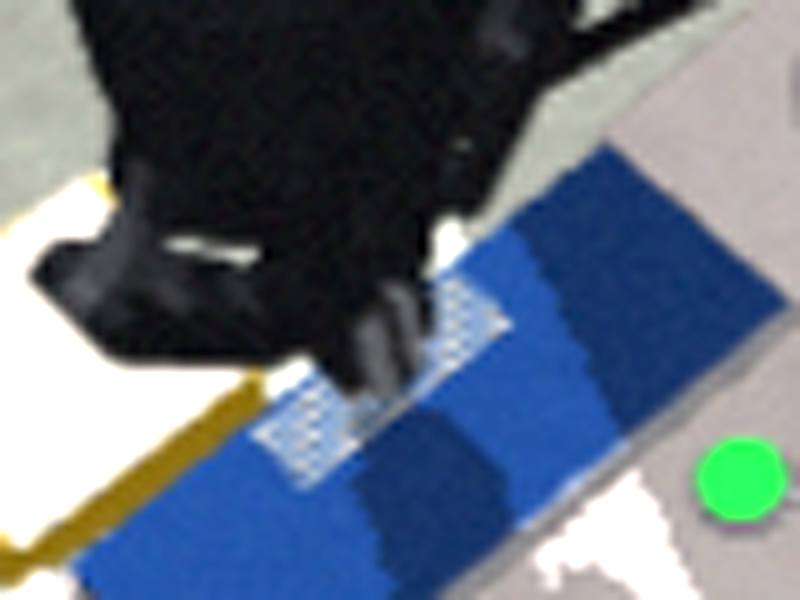

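The tip's shadow on the pad at (370,415) sits about 20 px (2 raw px) below the tip at (390,395). So there is still a gap of a few mm, and the real tip is higher than the reported TCP. Continuing down.

```bash
python3 -m handwheel '[[0,0.1,0,0,0,0],[0,0.1,0,0,0,0]]' | grep -E 'ee_pos|ft_'; python3 -m handwheel '[[0,0.1,0,0,0,0],[0,0.1,0,0,0,0]]' | grep -E 'ee_pos|ft_'
```

```text
ee_pos: [0.4969, -0.0483, 0.0657]
ft_force: [0.7, 0.1, 0.1]
ee_pos: [0.4969, -0.0484, 0.0648]
ft_force: [-0.6, 0.3, -0.8]
```

```bash
python3 -m handwheel '[[0,0.1,0,0,0,0],[0,0.1,0,0,0,0]]' | grep -E 'ee_pos|ft_'; python3 -m handwheel '[[0,0.1,0,0,0,0],[0,0.1,0,0,0,0]]' | grep -E 'ee_pos|ft_'
```

```text
ee_pos: [0.4969, -0.0483, 0.0637]
ft_force: [-0.6, -0.1, -0.5]
ee_pos: [0.4969, -0.0483, 0.0628]
ft_force: [-0.7, -0.6, -0.3]
```

```bash
python3 - <<'E'
from h import *
s=viewer.read_camera("scene")
im=cv2.resize(s['image'][170:230,180:260],(800,600),interpolation=cv2.INTER_CUBIC)
im=cv2.convertScaleAbs(im,alpha=1.8)
cv2.imwrite("pics/c6.png",im); print(status.read_state()['ft_force'],ctrl.grasp_offset)
E
```

```text
[-0.13512801  0.1380633   0.04596027] 0.0187
```

View pics/c6.png

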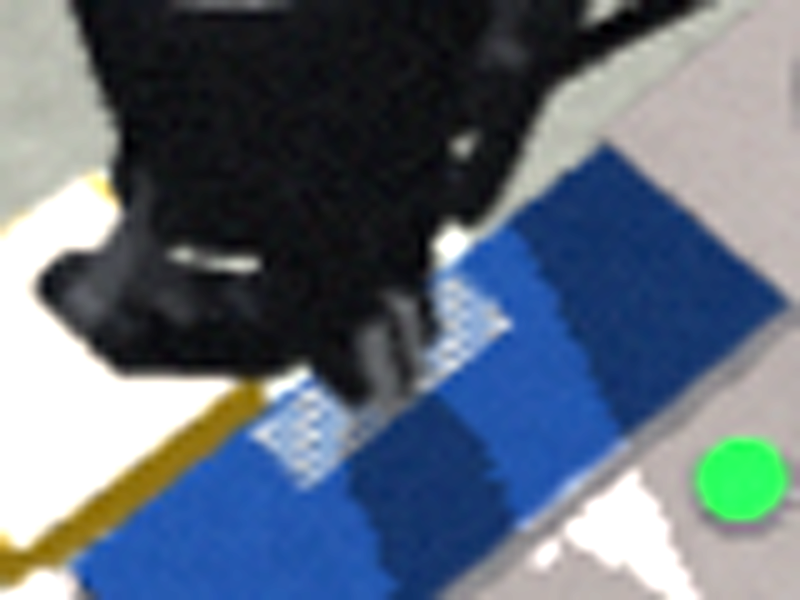

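```bash
python3 -m handwheel '[[0,0.1,0,0,0,0],[0,0.1,0,0,0,0]]' | grep -E 'ee_pos|ft_'; python3 -m handwheel '[[0,0.1,0,0,0,0],[0,0.1,0,0,0,0]]' | grep -E 'ee_pos|ft_'
```

```text
ee_pos: [0.4969, -0.0483, 0.0618]
ft_force: [0.8, 0.2, -0.5]
ee_pos: [0.4969, -0.0483, 0.0607]
ft_force: [0.1, -0.2, -0.0]
```

```bash
python3 -m handwheel '[[0,0.1,0,0,0,0],[0,0.1,0,0,0,0]]' | grep -E 'ee_pos|ft_'; python3 -m handwheel '[[0,0.1,0,0,0,0],[0,0.1,0,0,0,0]]' | grep -E 'ee_pos|ft_'
```

```text
ee_pos: [0.4969, -0.0484, 0.0597]
ft_force: [0.9, 0.4, 0.1]
ee_pos: [0.4969, -0.0483, 0.0588]
ft_force: [0.1, -0.1, -0.8]
```

```bash
python3 -m handwheel '[[0,0.1,0,0,0,0],[0,0.1,0,0,0,0]]' | grep -E 'ee_pos|ft_'; python3 - <<'E'
from h import *
s=viewer.read_camera("scene")
im=cv2.resize(s['image'][170:230,180:260],(800,600),interpolation=cv2.INTER_CUBIC)
im=cv2.convertScaleAbs(im,alpha=1.8)
cv2.imwrite("pics/c7.png",im); print(status.read_state()['ft_force'],ctrl.grasp_offset)
E
```

```text
ee_pos: [0.497, -0.0484, 0.0578]
ft_force: [0.2, 1.1, 1.5]
[-1.14423406  0.06436006  0.97016015] 0.0187
```

View pics/c7.png

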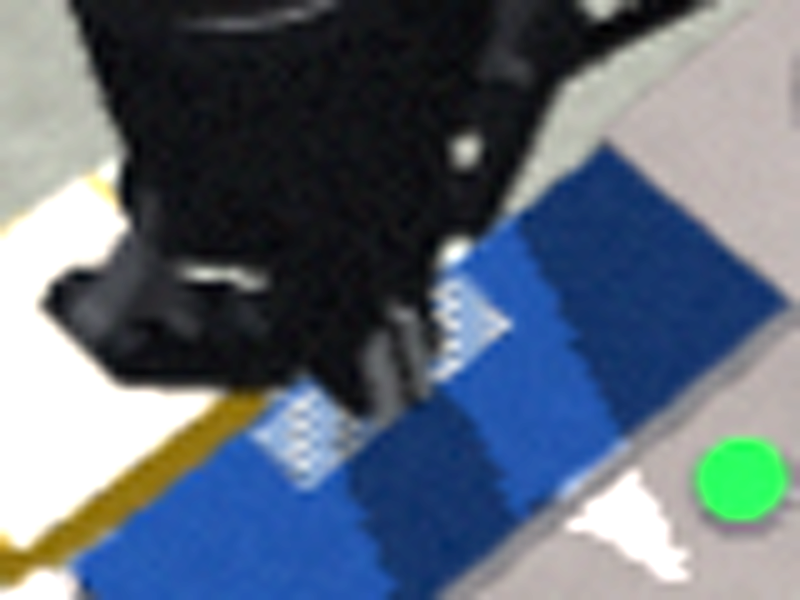

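```bash
python3 -m handwheel '[[0,0.1,0,0,0,0],[0,0.1,0,0,0,0]]' | grep -E 'ee_pos|ft_';python3 -m handwheel '[[0,0.1,0,0,0,0],[0,0.1,0,0,0,0],[0,0.1,0,0,0,0]]' | grep -E 'ee_pos|ft_'
```

```text
ee_pos: [0.497, -0.0484, 0.0568]
ft_force: [-0.8, -0.6, 1.5]
ee_pos: [0.497, -0.0484, 0.0559]
ft_force: [-1.7, 0.7, 2.9]
```

Contact: the force is rising, with the tip about 20 mm above the reported TCP. I'll go on to the stop.

```bash
python3 -m handwheel '[[0,0.1,0,0,0,0],[0,0.1,0,0,0,0]]' | grep -E 'ee_pos|ft_';python3 -m handwheel '[[0,0.1,0,0,0,0],[0,0.1,0,0,0,0],[0,0.1,0,0,0,0]]' | grep -E 'ee_pos|ft_'
```

```text
ee_pos: [0.497, -0.0484, 0.0553]
ft_force: [-4.8, 0.4, 11.3]
ee_pos: [0.4971, -0.0484, 0.055]
ft_force: [-9.5, 1.2, 25.2]
```

Stop reached, so the tip offset is +20 mm in z. Releasing and backing off toward the operator.

```bash
python3 -m handwheel '[[0,-1,0,0,0,0],[0,-2.5,1,0,0,0],[0,-4.5,4,0,0,0],[0,-7,7,0,0,0],[0,-9,8,0,0,0],[0,-9,8,0,0,0],[0,-9,8,0,0,0],[0,-9,8,0,0,0],[0,-9,8,0,0,0],[0,-9,8,0,0,0],[0,-9,8,0,0,0],[0,-9,8,0,0,0]]' | grep -vE grip;python3 -m handwheel '[[0,0,0,0,0,0],[0,0,0,0,0,0],[0,0,0,0,0,0],[0,0,0,0,0,0],[0,0,0,0,0,0],[0,0,0,0,0,0],[0,0,0,0,0,0],[0,0,0,0,0,0]]' >/dev/null; python3 - <<'E'
from h import *
s=viewer.read_camera("scene");t=viewer.read_camera("top")
cv2.imwrite("pics/c8.png",np.hstack([cv2.resize(s['image'][120:270,160:310],(400,400)),cv2.resize(t['image'][110:260,230:380],(400,400))]))
print(status.read_state()['ee_pos'])
E
```

```text
clock: 7.97
ee_pos: [0.417, -0.0493, 0.1434]
eef_rot: [-89.9, -0.0, 90.7]
ft_force: [0.4, -0.1, 0.6]
[ 0.41700476 -0.04939325  0.14390323]
```

View pics/c8.png

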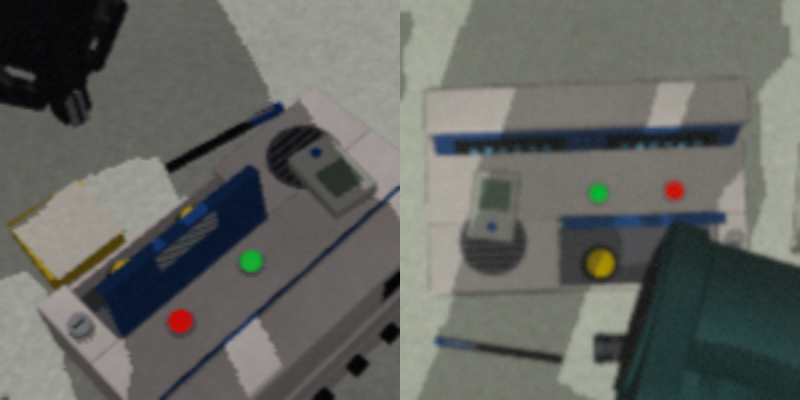

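The cover stands open. The left key is visible at top raw (305,209), and the tip is at scene raw (188,166). I'll check the tip offset and the key position.

```bash
python3 - <<'E'
from h import *
s=viewer.read_camera("scene");t=viewer.read_camera("top")
h=cv2.cvtColor(t['image'],cv2.COLOR_BGR2HSV)
m=((h[...,0]>18)&(h[...,0]<35)&(h[...,1]>130)&(h[...,2]>80)).astype(np.uint8)
m[:200]=0;m[225:]=0;m[:,:290]=0;m[:,320:]=0
c,n=cen(m);print(c,n,plane(t,c,.069))
print('tip',plane(s,(188,166),.164), plane(s,(188,166),.144),status.read_state()['ee_pos'])
cv2.imwrite("pics/c9.png",cv2.resize(s['image'][140:190,160:220],(720,600),interpolation=cv2.INTER_CUBIC))
E
```

```text
(304.97727272727275, 208.35227272727272) 88.0 [ 0.50019075 -0.00902599  0.069     ]
tip [ 0.42302269 -0.05403855  0.164     ] [ 0.40764282 -0.04764405  0.144     ] [ 0.41698248 -0.04940257  0.14389366]
```

View pics/c9.png

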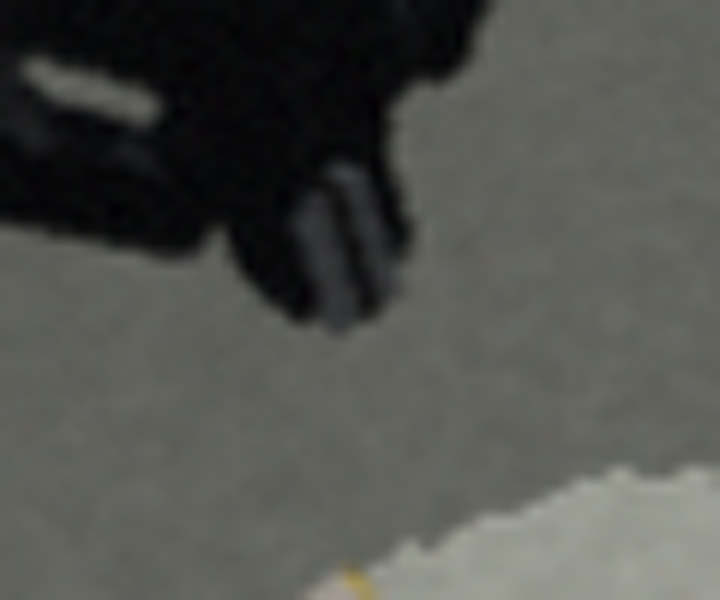

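The tip is 20 mm behind the reported TCP. To keep the body clear of the standing cover I'll tilt the tool 25°, body toward the operator, and bring it over the right key.

```bash
python3 -m handwheel '[[-1.5,0,0,-7,0,0],[-3,0,-2,-14,0,0],[-3.7,0,-5,-20,0,0],[-3.7,0,-8,-25,0,0],[-3.7,1,-9.7,-25,0,0],[-3.7,3,-9.7,-25,0,0],[-3.7,4.9,-9.7,-25,0,0],[-3.7,4.9,-9.7,-25,0,0],[-3.7,4.9,-9.7,-25,0,0]]' | grep -vE grip; python3 - <<'E'
from h import *
s=viewer.read_camera("scene");t=viewer.read_camera("top")
cv2.imwrite("pics/d0.png",np.hstack([cv2.resize(s['image'][120:270,150:300],(600,600))]))
print(status.read_state()['ee_pos'])
E
```

```text
clock: 9.58
ee_pos: [0.5139, -0.0849, 0.0945]
eef_rot: [-114.9, -0.0, 90.7]
ft_force: [0.6, -0.1, 0.6]
[ 0.51495981 -0.08535869  0.09599886]
```

View pics/d0.png

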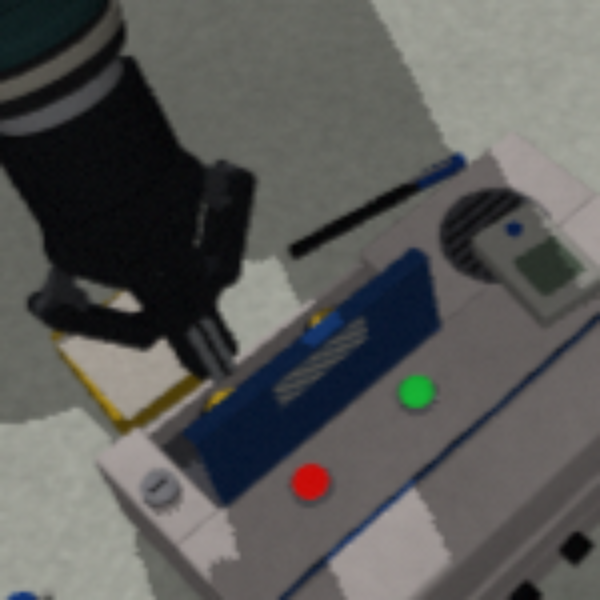

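The tool is tilted, the body is clear of the cover, and the tip at (225,375) is just above the right key at (220,402). Descending.

```bash
python3 -m handwheel '[[0,1,0.47,0,0,0],[0,2,0.93,0,0,0],[0,2.72,1.27,0,0,0],[0,2.72,1.27,0,0,0],[0,2.72,1.27,0,0,0]]' | grep -vE grip; python3 -m handwheel '[[0,0.45,0.21,0,0,0],[0,0.45,0.21,0,0,0],[0,0.45,0.21,0,0,0]]' | grep -vE grip; python3 - <<'E'
from h import *
s=viewer.read_camera("scene");t=viewer.read_camera("top")
cv2.imwrite("pics/d1.png",np.hstack([cv2.resize(s['image'][120:270,150:300],(600,600))]))
print(status.read_state()['ee_pos'])
E
```

```text
clock: 10.1
ee_pos: [0.5148, -0.0853, 0.0657]
eef_rot: [-115.0, 0.0, 90.7]
ft_force: [-0.2, 0.6, -0.4]
clock: 10.35
ee_pos: [0.5146, -0.0852, 0.0602]
eef_rot: [-115.0, 0.0, 90.7]
ft_force: [0.6, 0.5, 0.6]
[ 0.51460475 -0.08520034  0.06022214]
```

View pics/d1.png

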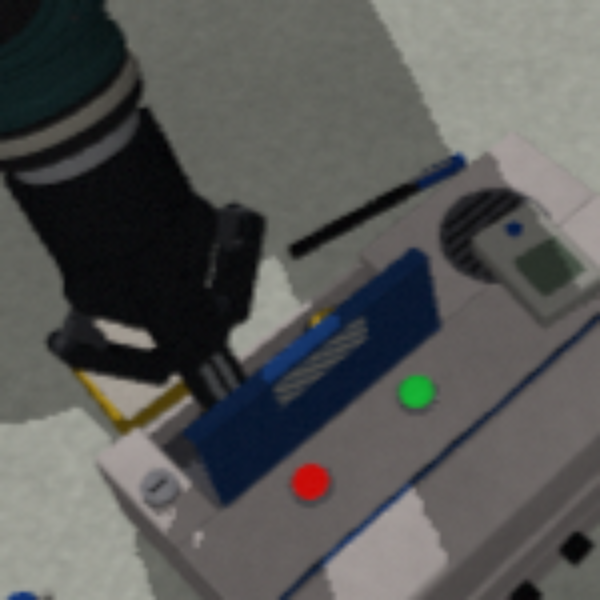

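```bash
python3 -m handwheel '[[0,0.18,0.085,0,0,0],[0,0.18,0.085,0,0,0]]' | grep -E 'ee_pos|ft_'; python3 -m handwheel '[[0,0.18,0.085,0,0,0],[0,0.18,0.085,0,0,0]]' | grep -E 'ee_pos|ft_';  python3 -m handwheel '[[0,0.1,0.045,0,0,0],[0,0.1,0.045,0,0,0]]' | grep -E 'ee_pos|ft_'; python3 -m handwheel '[[0,0.1,0.045,0,0,0],[0,0.1,0.045,0,0,0]]' | grep -E 'ee_pos|ft_'
```

```text
ee_pos: [0.5144, -0.0851, 0.0578]
ft_force: [-0.8, 0.4, -0.1]
ee_pos: [0.5143, -0.0851, 0.0556]
ft_force: [0.1, -0.7, -0.2]
ee_pos: [0.5144, -0.0851, 0.0546]
ft_force: [0.3, 0.2, -0.0]
ee_pos: [0.5145, -0.0852, 0.0537]
ft_force: [0.0, 0.7, 1.8]
```

```bash
python3 -m handwheel '[[0,0.1,0.045,0,0,0],[0,0.1,0.045,0,0,0],[0,0.1,0.045,0,0,0]]' | grep -E 'ee_pos|ft_'; python3 -m handwheel '[[0,0.1,0.045,0,0,0],[0,0.1,0.045,0,0,0],[0,0.1,0.045,0,0,0]]' | grep -E 'ee_pos|ft_'; python3 -m handwheel '[[0,0.1,0.045,0,0,0],[0,0.1,0.045,0,0,0],[0,0.1,0.045,0,0,0]]' | grep -E 'ee_pos|ft_'
```

```text
ee_pos: [0.5145, -0.0852, 0.0527]
ft_force: [-0.4, 0.3, 1.7]
ee_pos: [0.5145, -0.0852, 0.0516]
ft_force: [-1.1, -0.5, 2.3]
ee_pos: [0.5145, -0.0851, 0.0504]
ft_force: [-0.3, -0.0, 3.1]
```

```bash
python3 -m handwheel '[[0,0.1,0.045,0,0,0],[0,0.1,0.045,0,0,0],[0,0.1,0.045,0,0,0]]' | grep -E 'ee_pos|ft_'; python3 -m handwheel '[[0,0.05,0.023,0,0,0],[0,0.05,0.023,0,0,0],[0,0.05,0.023,0,0,0]]' | grep -E 'ee_pos|ft_'
```

```text
ee_pos: [0.5146, -0.0852, 0.0494]
ft_force: [0.1, -0.2, 4.0]
ee_pos: [0.5147, -0.0852, 0.049]
ft_force: [-3.0, 0.1, 8.7]
```

```bash
python3 -m handwheel '[[0,0.05,0.023,0,0,0],[0,0.05,0.023,0,0,0],[0,0.05,0.023,0,0,0]]' | grep -E 'ee_pos|ft_'; python3 - <<'E'
from h import *
s=viewer.read_camera("scene");t=viewer.read_camera("top")
cv2.imwrite("pics/d2.png",np.hstack([cv2.resize(s['image'][120:270,150:300],(400,400)),cv2.resize(t['image'][110:260,230:380],(400,400))]))
E
```

```text
ee_pos: [0.5148, -0.0852, 0.0488]
ft_force: [-5.8, 1.8, 15.0]
```

View pics/d2.png

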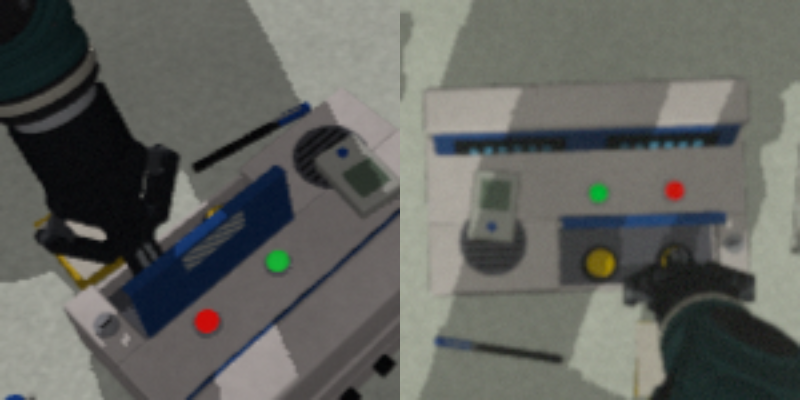

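The right key bottomed: a linear 4 N rise over about 4.5 mm of travel, then a hard stop. The cover and the left key are untouched. Lifting off and levelling the tool.

```bash
python3 -m handwheel '[[0,-1.8,-0.85,0,0,0],[0,-4.5,-2.1,0,0,0],[0,-8,-3,0,0,0],[0,-10.8,-2.85,0,0,0],[0,-10.8,-2.85,7,0,0],[0,-10.8,-2.85,14,0,0],[0,-10.8,-2.85,20,0,0],[0,-10.8,-2.85,25,0,0],[0,-10.8,-2.85,25,0,0],[0,-10.8,-2.85,25,0,0]]' | grep -vE grip; python3 - <<'E'
from h import *
s=viewer.read_camera("scene");t=viewer.read_camera("top")
cv2.imwrite("pics/d3.png",np.hstack([cv2.resize(s['image'][100:270,130:300],(400,400)),cv2.resize(t['image'][110:260,230:380],(400,400))]))
print(status.read_state()['ee_pos'])
E
```

```text
clock: 13.55
ee_pos: [0.4954, -0.0852, 0.1571]
eef_rot: [-90.0, -0.0, 90.8]
ft_force: [-0.3, 0.7, -0.7]
[ 0.49407343 -0.08517019  0.15779253]
```

View pics/d3.png

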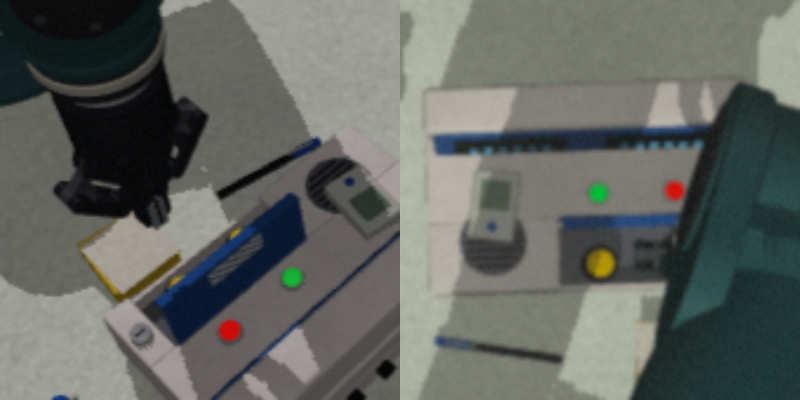

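```bash
python3 -m handwheel '[[1.2,0,-3,0,0,0],[2.4,0,-6,0,0,0],[3.65,0,-8.95,0,0,0],[3.65,0,-8.95,0,0,0],[3.65,0,-8.95,0,0,0],[3.65,3,-8.95,0,0,0],[3.65,4,-8.95,0,0,0],[3.65,4,-8.95,0,0,0],[3.65,4,-8.95,0,0,0]]' | grep -vE grip; python3 - <<'E'
from h import *
s=viewer.read_camera("scene");t=viewer.read_camera("top")
cv2.imwrite("pics/d4.png",np.hstack([cv2.resize(s['image'][100:270,150:320],(400,400)),cv2.resize(t['image'][110:260,230:380],(400,400))]))
print(status.read_state()['ee_pos'])
E
```

```text
clock: 14.4
ee_pos: [0.5826, -0.048, 0.1187]
eef_rot: [-90.0, -0.0, 90.7]
ft_force: [0.1, 0.8, 0.2]
[ 0.58376793 -0.04808092  0.11945386]
```

View pics/d4.png

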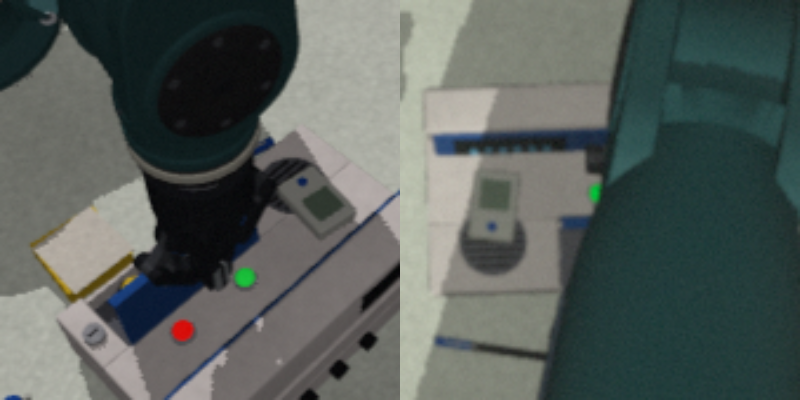

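The tip is behind the cover, between the lamps. I'll push the cover over toward the operator along its arc.

```bash
python3 -m handwheel '[[0,1.45,0,0,0,0],[0,1.75,0.7,0,0,0],[0,1.75,1.5,0,0,0],[0,1.75,2.2,0,0,0],[0,1.75,2.8,0,0,0],[0,1.75,3.5,0,0,0],[0,1.85,4.2,0,0,0],[0,2.05,4.8,0,0,0],[0,2.35,5.3,0,0,0],[0,2.65,5.8,0,0,0],[0,2.65,5.8,0,0,0]]' | grep -vE grip; python3 - <<'E'
from h import *
s=viewer.read_camera("scene");t=viewer.read_camera("top")
cv2.imwrite("pics/d5.png",np.hstack([cv2.resize(s['image'][100:270,150:320],(400,400)),cv2.resize(t['image'][110:260,230:380],(400,400))]))
print(status.read_state()['ee_pos'])
E
```

```text
clock: 15.42
ee_pos: [0.5245, -0.0484, 0.0911]
eef_rot: [-89.9, -0.0, 90.7]
ft_force: [1.2, 0.1, 0.7]
[ 0.52554015 -0.04845622  0.09156297]
```

View pics/d5.png

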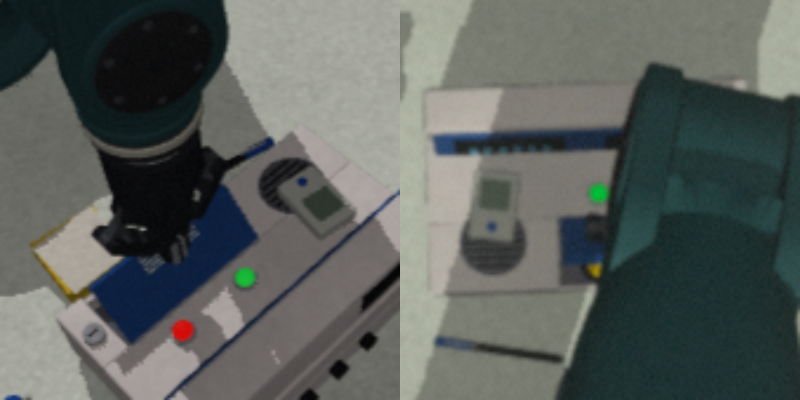

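The cover is about halfway over with the tip behind it at (180,245). Continuing down.

```bash
python3 -m handwheel '[[0,0.25,0.4,0,0,0],[0,0.75,0.8,0,0,0],[0,1.25,1.2,0,0,0],[0,1.85,1.6,0,0,0],[0,2.35,1.9,0,0,0],[0,2.85,2.2,0,0,0],[0,3.1,2.4,0,0,0],[0,3.1,2.4,0,0,0],[0,3.1,2.4,0,0,0]]' | grep -vE grip; python3 - <<'E'
from h import *
s=viewer.read_camera("scene");t=viewer.read_camera("top")
cv2.imwrite("pics/d6.png",np.hstack([cv2.resize(s['image'][100:270,150:320],(400,400)),cv2.resize(t['image'][110:260,230:380],(400,400))]))
print(status.read_state()['ee_pos'])
E
```

```text
clock: 16.27
ee_pos: [0.5012, -0.0487, 0.0605]
eef_rot: [-89.9, -0.0, 90.7]
ft_force: [0.2, 0.1, 1.3]
[ 0.50165647 -0.04877477  0.06076343]
```

View pics/d6.png

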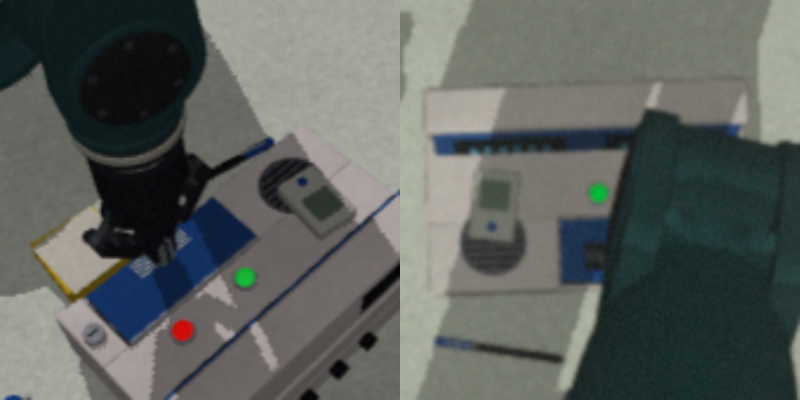

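Nearly shut. Now I press to the stop.

```bash
python3 -m handwheel '[[0,0.2,0.2,0,0,0],[0,0.35,0.4,0,0,0],[0,0.45,0.4,0,0,0],[0,0.45,0.4,0,0,0],[0,0.45,0.4,0,0,0]]' | grep -E 'ee_|ft_'; python3 -m handwheel '[[0,0.05,0,0,0,0],[0,0.05,0,0,0,0],[0,0.05,0,0,0,0]]'| grep -E 'ee_|ft_'; python3 -m handwheel '[[0,0.05,0,0,0,0],[0,0.05,0,0,0,0],[0,0.05,0,0,0,0]]'| grep -E 'ee_|ft_'
```

```text
ee_pos: [0.4976, -0.0489, 0.0561]
ft_force: [-0.4, -0.6, 2.1]
ee_pos: [0.4976, -0.0489, 0.0556]
ft_force: [-0.3, -1.1, 2.4]
ee_pos: [0.4977, -0.0489, 0.0555]
ft_force: [-2.5, -0.2, 7.3]
```

```bash
python3 -m handwheel '[[0,0.1,0,0,0,0],[0,0.1,0,0,0,0],[0,0.1,0,0,0,0]]'| grep -E 'ee_|ft_'; python3 -m handwheel '[[0,-0.5,0,0,0,0],[0,-1.5,0,0,0,0],[0,-3,0,0,0,0],[0,-5,2,0,0,0],[0,-8,5,0,0,0],[0,-9,9,0,0,0],[0,-9,12,0,0,0],[0,-9,12,0,0,0],[0,-9,12,0,0,0],[0,-9,12,0,0,0],[0,-9,12,0,0,0],[0,-9,12,0,0,0]]' | grep -vE grip;python3 -m handwheel '[[0,0,0,0,0,0],[0,0,0,0,0,0],[0,0,0,0,0,0],[0,0,0,0,0,0],[0,0,0,0,0,0],[0,0,0,0,0,0],[0,0,0,0,0,0],[0,0,0,0,0,0],[0,0,0,0,0,0],[0,0,0,0,0,0]]' >/dev/null; python3 - <<'E'
from h import *
s=viewer.read_camera("scene");t=viewer.read_camera("top")
cv2.imwrite("pics/e0.png",np.hstack([cv2.resize(s['image'][100:270,150:320],(400,400)),cv2.resize(t['image'][110:260,230:380],(400,400))]))
for n,D,box in(('s',s,(180,170,262,250)),('t',t,(280,186,356,222))):
    m=mask(D['image'],'blue',box);m=cv2.morphologyEx(m,cv2.MORPH_CLOSE,np.ones((9,9)))
    cs=max(cv2.findContours(m,0,2)[0],key=cv2.contourArea)
    w=np.array([plane(D,p[0],.0785)[:2] for p in cs],np.float32)
    print(n,cv2.minAreaRect(w), cv2.boundingRect(cs))
print(status.read_state()['ee_pos'],status.read_state()['clock'])
E
```

```text
ee_pos: [0.4978, -0.0489, 0.0551]
ft_force: [-7.4, 1.4, 21.6]
clock: 18.53
ee_pos: [0.3785, -0.0504, 0.1439]
eef_rot: [-90.0, -0.0, 90.8]
ft_force: [0.3, 0.4, 0.2]
s ((0.5154223442077637, -0.04951956123113632), (0.06091960147023201, 0.1546165496110916), 0.7727747559547424) (188, 185, 70, 60)
t ((0.5131374001502991, -0.04703865200281143), (0.15107110142707825, 0.05857212841510773), 88.94449615478516) (291, 192, 58, 23)
[ 0.37772903 -0.05037823  0.14417221] 19.4667
```

View pics/e0.png

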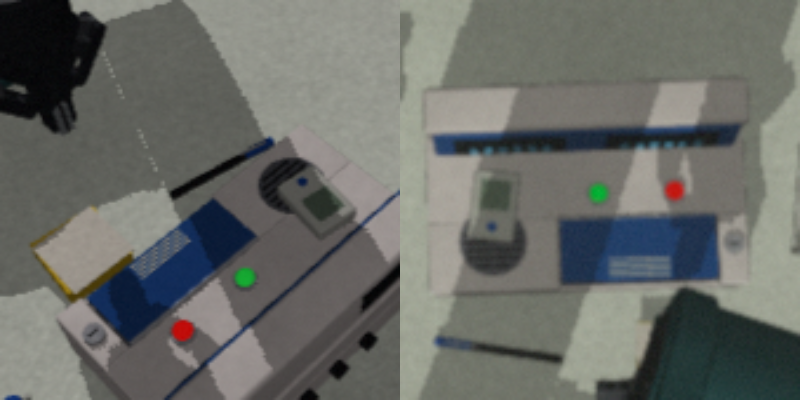

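The cover is shut and stayed shut for about 1.5 s after release. Its outline in both views matches the one before the job, to within 0.5 mm. Nothing else has moved and the arm is clear, so I'm handing in.

```bash
python3 -c "
from bench import ctrl
print(ctrl.finish_job())"
```

```text
the job is handed in; nothing more can be done
None
```

The job is done and handed in at about 19.5 s, well under the 48 s limit.

1. **Opening:** I pressed the pad on the blue cover to its stop and it popped open.
2. **Key:** The red lamp is on the right (-y side), so I pressed the right key. The force rose evenly to 4 N over about 4.5 mm of travel, then climbed sharply to 15 N at the hard stop. The left key was not touched.
3. **Closing:** I pushed the cover over from behind, pressed it to its stop (22 N) and let go.

**Last checks:** about 1.5 s after release the cover was still shut. Its outline in both cameras matched the picture from before the job to within 0.5 mm. The logger, marker and notes looked unmoved. The gel bottle and tube rack were not in my last close-up pictures, but the arm did not go near them. The arm was clear of everything and the force read about zero.

**Disagreement found:** the fingertips made contact about 20 mm higher than the reported tool position suggested. I noticed this at the first cover press, going down in small steps, and allowed for it in every later move.

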